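# Stray service parts back into the parts tray

### The arm

A 7-joint arm with a two-finger parallel gripper is mounted at the origin on the work surface. World frame = base frame: x ahead of the robot, y to its left, z up, the work surface at z = 0. Lengths are in m, angles in rad, forces in N, time in s.
With the tool pointing down it reaches from about 0.4 to 0.85 m from the base axis. Payload 4.5 kg.
Tool frame: the origin (TCP) lies between the finger pads; the fingertips stand 19 mm ahead of it and the grasp point (between the pads) is the TCP (r.tips_ahead is the distance from the TCP to the fingertips, in m); z points along the fingers, y is the line along which they close (so a half turn about z gives the same grasp; the last joint's range is limited). The gripper opens to 88 mm and grips with 3 to 60 N. Pads are 18 mm wide; open, the fingers measure 123 mm over their backs; the gripper's body (75 mm by 187 mm) begins 45 mm behind the grasp point.
Start: joints at [-1.227, 0.689, -0.195, 1.565, 0.157, 0.902, -0.215], TCP at [0.191, 0.595, 0.258] pointing down, gripper open.
Joint ranges: [-3.01, 3.01], [-0.46, 2.08], [-1.47, 1.51], [0.13, 2.56], [-1, 4.14], [0.04, 2.09], [-2.66, 2.66]. Speed limits (rad/s): [2.57, 2.57, 3.14, 3.14, 3.14, 3.14, 3.14].

### API

Orientations are given as a unit quaternion [x, y, z, w].
In Python, from plant import r, cams, models gives the robot as it stands. The module is installed in compiled form; this text tells all that it offers.
- The arm moves only by the tool jog_arm, never from a script. Its arguments are lists of equal length, an entry for each row: "turn": the turn, a rotation vector about the tool's x, y, z in rad, a list of three; "translation": the shift along the tool's x, y, z in m, a list of three; "grip": the closure, from 0 (fully open) to 1 (shut). In form: {"turn": [[ax, ay, az], ...], "translation": [[tx, ty, tz], ...], "grip": [grip, ...]}. A call has 1 to 20 rows; each row is the pose to reach, as a shift and turn from the pose commanded when the call began, along the tool's axes at that moment; what a row does not reach only later rows make up. A row lasts 1/8 s, in which the tool goes at most 62.5 mm and 10.7 degrees, less where a joint would pass 70% of its speed; a pose out of reach is approached as far as the arm can. A call with a gripper value outside its range is refused whole. The fingers move at their own pace and stop on an object; "force" is the grip in N (left out, the last holds). Time passes only in rows, so rows that repeat a pose let the fingers close. It gives the time, the measured TCP pose, the force, the opening and the grip force at its end, in the units of the state.
- r.get_state(): the state, without advancing time (a new reading comes with each control period).
- cams.snapshot(name): name is "scene" or "top" or "wrist"; returns the picture (480x640x3 uint8, red, green, blue); there is no depth.
- cams.camera_params(name): a dict with "fx", "fy", "cx", "cy" (pixels), "eye" and "orientation" of the camera in the world. Camera axes: x right, y up, looking along -z (the intrinsics and any distortion apply to the point x, -y, -z); pixel columns grow to the right and rows downward; lengths in m; the calibration is good to about 2 mm. A picture is of the moment at which its call begins: read the wrist's pose just before it. camera_params takes no time and is no camera call; for the wrist camera it gives the pose at the moment of the call.
- r.finish_job(): hands the job in; it is judged then, once.
Trained networks look in the newest picture that a camera, given by its name, has taken for a name from the list of things; names that differ only in an ending like _2 or _b are one class to them, and where a whole thing is asked for, a point or a joint stands for the part that bears it (a point fixed in the world has none). Each returns a list of dicts, best first, with "p" (0 to 1); they miss things now and then, are a little off and sometimes report something else, mostly with a low value. They report only what shows in the picture. A call takes as long as a camera call. They do not tell look-alikes from the thing itself.
- models.find_in(camera, name): "position" ([x, y, z] in m, in world coordinates, good to about 4 mm: the middle of the surface that is visible of it).
- models.masks_of(camera, name): "pixels" (480x640 bool, what is visible of it).
- models.place_of(camera, name): "position" ([x, y, z] in m, in world coordinates, good to about 4 mm: a listed point, or the origin of a listed thing).
The state is a dict: "clock": time; "q": joint angles; "qd": joint speeds; "joint_torque": joint torques, N m; "tool_pos": TCP position; "eef_rot": TCP orientation; "contact_force": force on the tool from outside, world axes, zero at the start; "moment": the same for the moment, N m; "opening": opening from 0.0 (shut) to 1.0 (fully open); "finger_force": force on a finger pad.
Only numpy, scipy, OpenCV 4.12 (cv2) and the standard library are available. Lean on these libraries where they do the work, as an engineer would, in place of code of your own. Each camera call takes 0.05 s, during which the arm holds its last target. There are 200 camera calls.

### The job

Put the four good parts that lie about the bench (the bright bearing, the white spark plug, the chromed wheel nut and the brass air-line fitting) back into the parts tray, each down in the bin that already holds its own kind, with the plug and the fitting lying down. Lower them into the bins rather than dropping them from a height, and leave the rusty bearing and the sooty spark plug where they lie.

Things in the scene. Friction and masses are not known exactly. Their poses are not given: they have to be found in the camera images.
- bearing_mid (a point): The good stray: bright steel with a black seal. Ball bearing, a flat ring 40 mm across and 12 mm high with a 17 mm bore, lying flat. Point at its centre, 6 mm above the surface; z up.
- plug_mid (a point): The good stray spark plug: white insulator, bright steel shell, 76 mm long, lying down. Point on its axis at mid hexagon (16 mm across flats, 18.5 mm wide seen from above, 12 mm long), 8 mm above the surface, near its centre of mass. Own x runs to the electrode end: thread 14 mm thick to +38 mm, insulator 10 mm thick to -38 mm.
- nut_mid (a point): The stray chromed wheel nut, standing: 35 mm high, rounded closed top, hexagon 21 mm across flats (24 mm across corners) from 9 to 27 mm up, flange 27 mm across below it. Point on its axis, 18 mm above the surface; its own y crosses two flats (so does every 60 degrees); z up.
- fitting_mid (a point): The stray brass air-line fitting, 56 mm long, lying down. Point on its axis at mid hexagon (18 mm across flats, 21 mm wide seen from above, 12 mm long), 9 mm above the surface, near its centre of mass. Own x runs along it: plug-in end, 15 mm thick, to +26 mm; barbed hose tail, 13 mm thick, to -30 mm.
- rusty_bearing_mid (a point): The worn-out look-alike: brown with rust all over, otherwise the same ball bearing, a flat ring 40 mm across and 12 mm high with a 17 mm bore, lying flat. Point at its centre, 6 mm above the surface; z up.
- sooty_plug_mid (a point): The worn-out look-alike spark plug: black insulator and dark brown shell, otherwise the same, 76 mm long, lying down. Point on its axis at mid hexagon (16 mm across flats, 18.5 mm wide seen from above, 12 mm long), 8 mm above the surface, near its centre of mass. Own x runs to the electrode end: thread 14 mm thick to +38 mm, insulator 10 mm thick to -38 mm.
- bearing_bin_free (a point): Blue open bin, one of four in the fixed grey tray (2 by 2, any order); two bright bearings in it. Inside 114 mm along its x, 100 mm along y, 33 mm deep. Point on its floor, mid free half: inner walls at x -37 and +77, y -50 and +50 mm from it; the fixed samples begin at x +34 and are 12 mm high. Its -x looks towards the robot base (within 12 degrees).
- plug_bin_free (a point): Green open bin in the grey tray; two white spark plugs lie across it (along its y). Inside 114 mm along its x, 100 mm along y, 33 mm deep. Point on its floor, mid free half: inner walls at x -37 and +77, y -50 and +50 mm from it; the fixed samples begin at x +36 and are 16 mm high. Its -x looks towards the robot base (within 12 degrees).
- nut_bin_free (a point): Red open bin in the grey tray; three chromed wheel nuts stand in it. Inside 114 mm along its x, 100 mm along y, 33 mm deep. Point on its floor, mid free half: inner walls at x -37 and +77, y -50 and +50 mm from it; the fixed samples begin at x +42 and are 35 mm high. Its -x looks towards the robot base (within 12 degrees).
- fitting_bin_free (a point): White open bin in the grey tray; two brass fittings lie across it (along its y). Inside 114 mm along its x, 100 mm along y, 33 mm deep. Point on its floor, mid free half: inner walls at x -37 and +77, y -50 and +50 mm from it; the fixed samples begin at x +32 and are 18 mm high. Its -x looks towards the robot base (within 12 degrees).
Mind the look-alikes: they are no part of the job. Leave any black look-alike of the part that bears nut_bin_free alone. What is shaped like the part that bears plug_mid but red is not meant.

How it is judged:
At the end, for the whole second after the job is handed in: Each good part is at rest in the bin of its kind: its middle inside the walls and at most 35 mm (nut 38 mm) above the bin floor, plug and fitting within about 24 degrees of level; the rusty bearing and the sooty plug within 30 mm of where they started (x of bearing_mid in the frame of bearing_bin_free between -0.036 and 0.076 m and y of bearing_mid in the frame of bearing_bin_free between -0.049 and 0.049 m and z of bearing_mid in the frame of bearing_bin_free between -0.002 and 0.035 m and linear speed of each of bearing, plug, nut, fitting below 0.02 m/s and x of plug_mid in the frame of plug_bin_free between -0.036 and 0.076 m and y of plug_mid in the frame of plug_bin_free between -0.049 and 0.049 m and z of plug_mid in the frame of plug_bin_free between -0.002 and 0.035 m and angle between plug_mid's own x axis and vertical between 1.15 and 1.99 rad and x of nut_mid in the frame of nut_bin_free between -0.036 and 0.076 m and y of nut_mid in the frame of nut_bin_free between -0.049 and 0.049 m and z of nut_mid in the frame of nut_bin_free between -0.002 and 0.038 m and x of fitting_mid in the frame of fitting_bin_free between -0.036 and 0.076 m and y of fitting_mid in the frame of fitting_bin_free between -0.049 and 0.049 m and z of fitting_mid in the frame of fitting_bin_free between -0.002 and 0.035 m and angle between fitting_mid's own x axis and vertical between 1.15 and 1.99 rad and distance of each of rusty_bearing_mid, sooty_plug_mid from where it was at the start of the episode below 0.03 m); the robot touches nothing.
It fails at once if a part is let go and falls faster than 1 m/s (a drop of more than about 50 mm) ((linear speed of bearing above 1 m/s and contact force between the fingers and bearing below 0.05 N) or (linear speed of plug above 1 m/s and contact force between the fingers and plug below 0.05 N) or (linear speed of nut above 1 m/s and contact force between the fingers and nut below 0.05 N) or (linear speed of fitting above 1 m/s and contact force between the fingers and fitting below 0.05 N)).
It fails at once if the rusty bearing or the sooty spark plug is moved more than 30 mm from where it lay (distance of any of rusty_bearing_mid, sooty_plug_mid from where it was at the start of the episode above 0.03 m).
It also fails if it takes over 99 s, if anything falls off the work surface, if the arm or the gripper's body presses on something with over 40 N, if the wrist force passes 120 N, or if a joint passes its speed limit or range.

## Working session

There is one attempt and no reset: what is moved stays moved. The work goes in short steps, Python scripts to look and compute and a tool call to move; the robot and the scene stay as the last step left them, time stands still between calls to the robot, and variables do not carry over. Pictures are saved under pics/ and viewed, at most 14 in all, crops included, and the job is handed in when it is done.

Besides the shell and the picture viewer there is one more tool, called after "Call:" as a command line: name --argument value ..., lists and objects as JSON in quotes. jog_arm: Moves the arm, as the interface text tells. Its arguments: {"type":"object","properties":{"turn":{"type":"array"},"translation":{"type":"array"},"grip":{"type":"array"},"force":{"type":"number"}},"required":["turn","translation","grip"]}

```bash
mkdir -p pics; cat > h.py <<'E'
import numpy as np, cv2
from scipy.spatial.transform import Rotation as R
from plant import r, cams, models
def save(n,im): cv2.imwrite('pics/'+n+'.png',im[:,:,::-1])
def pix2w(cam,u,v,z,P=None):
    P=P or cams.camera_params(cam)
    d=np.array([(u-P['cx'])/P['fx'],-(v-P['cy'])/P['fy'],-1]); d=R.from_quat(P['orientation']).apply(d)
    e=np.array(P['eye']); return e+d*(z-e[2])/d[2]
def w2pix(cam,p,P=None):
    P=P or cams.camera_params(cam)
    c=R.from_quat(P['orientation']).inv().apply(np.array(p)-P['eye']); return np.array([P['cx']+P['fx']*c[0]/-c[2],P['cy']-P['fy']*c[1]/-c[2]])
E
python3 - <<'E'
from h import *
for c in ['top','scene']:
    save(c+'0',cams.snapshot(c)); print(c,cams.camera_params(c))
    if c=='top':
        for n in ['bearing_mid','plug_mid','nut_mid','fitting_mid','rusty_bearing_mid','sooty_plug_mid','bearing_bin_free','plug_bin_free','nut_bin_free','fitting_bin_free']:
            for d in models.place_of(c,n)[:5]: print(n,np.round(d['position'],3),round(d['p'],2),w2pix(c,d['position']).astype(int))
s=r.get_state(); print(s['clock'],s['tool_pos'],R.from_quat(s['eef_rot']).as_matrix().round(3),s['opening'])
E
```

```text
top {'fx': 479.0584902853756, 'fy': 479.0584902853756, 'cx': 318.9603550607756, 'cy': 240.42171134012938, 'eye': array([0.38539546, 0.00910916, 1.12535997]), 'orientation': array([-0.03221335,  0.04547472,  0.71282641, -0.69912292])}
bearing_mid [ 0.558 -0.269  0.006] 0.6 [426 217]
plug_mid [ 0.491 -0.16   0.005] 0.61 [381 246]
plug_mid [ 0.426 -0.248  0.013] 0.59 [420 273]
nut_mid [0.422 0.245 0.016] 0.47 [207 279]
fitting_mid [ 0.458 -0.39   0.008] 0.49 [479 258]
rusty_bearing_mid [0.56  0.283 0.008] 0.55 [192 221]
sooty_plug_mid [0.44  0.367 0.008] 0.69 [155 272]
sooty_plug_mid [ 0.521 -0.011  0.014] 0.22 [317 234]
sooty_plug_mid [ 0.424 -0.249  0.01 ] 0.2 [420 274]
bearing_bin_free [0.528 0.1   0.007] 0.88 [270 233]
plug_bin_free [0.646 0.087 0.009] 0.67 [275 183]
nut_bin_free [ 0.314 -0.122  0.004] 0.85 [367 323]
nut_bin_free [ 0.515 -0.011  0.009] 0.57 [317 237]
fitting_bin_free [ 0.645 -0.017  0.003] 0.62 [319 183]
scene {'fx': 469.7100871936575, 'fy': 469.7100871936575, 'cx': 325.5353615908677, 'cy': 242.24619898172003, 'eye': array([ 1.06640603, -0.12054825,  0.68095835]), 'orientation': array([0.27437669, 0.23027802, 0.59263753, 0.72143623])}
0.6 [0.19052152 0.59525951 0.25775334] [[-0.952  0.305  0.   ]
 [ 0.305  0.952  0.   ]
 [ 0.     0.    -1.   ]] 0.9979126734547737
```

View pics/top0.png

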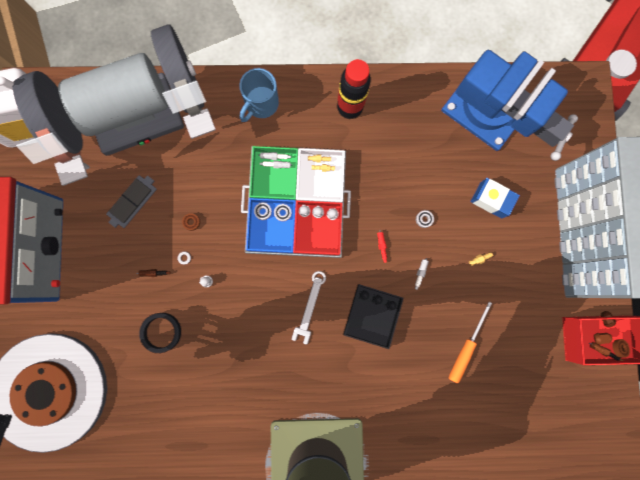

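View pics/scene0.png

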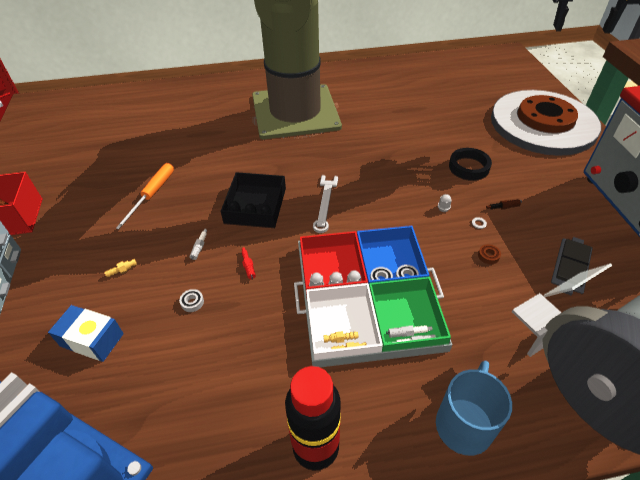

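Top view: good bearing (426,218), white plug (422,273), red decoy plug (383,246), nut (207,281), fitting (481,259), rusty bearing (192,221), sooty plug (152,272). The bins are green (275,173), white (321,175), blue (270,226) and red (318,228). The black look-alike box is at (373,316). The scene view agrees with this.

```bash
cat > m.py <<'E'
from h import *
def axis(cam,name,z,near=None,P=None):
    out=[]
    for d in models.masks_of(cam,name):
        ys,xs=np.nonzero(d['pixels'])
        if len(xs)<20: continue
        W=np.array([pix2w(cam,u,v,z,P)[:2] for u,v in zip(xs,ys)])
        c=W.mean(0)
        if near is not None and np.linalg.norm(c-near)>0.05: continue
        ev,V=np.linalg.eigh(np.cov(W.T)); a=V[:,1]; t=(W-c)@a; w=(W-c)@V[:,0]
        rect=cv2.minAreaRect((W*1000).astype(np.float32))
        out.append((name,round(d['p'],2),c.round(4),'ang',np.degrees(np.arctan2(a[1],a[0])).round(1),'t',t.min().round(3),t.max().round(3),'w',w.min().round(3),w.max().round(3),'boxc',np.round(rect[0],1)))
    return out
E
python3 - <<'E'
from m import *
im=cams.snapshot('top'); P=cams.camera_params('top')
for n,z in [('bearing_mid',.008),('plug_mid',.01),('nut_mid',.02),('fitting_mid',.01)]:
    for o in axis('top',n,z,P=P): print(*o)
hsv=cv2.cvtColor(im,cv2.COLOR_RGB2HSV)
sub=np.zeros(im.shape[:2],np.uint8); sub[140:262,238:352]=1
for n,lo,hi in [('blue',(100,120,60),(125,255,255)),('green',(50,100,50),(85,255,255)),('red',(172,150,100),(180,255,255)),('red0',(0,200,120),(5,255,255)),('white',(0,0,170),(180,40,255))]:
    m=cv2.inRange(hsv,lo,hi)*sub
    k,l,s,c=cv2.connectedComponentsWithStats(m)
    if k<2: continue
    i=1+s[1:,4].argmax(); ys,xs=np.nonzero(l==i)
    W=np.array([pix2w('top',u,v,.036,P)[:2]*1000 for u,v in zip(xs,ys)],np.float32)
    print(n,s[i],[np.round(a,1) for a in cv2.minAreaRect(W)], cv2.boxPoints(cv2.minAreaRect(W)).round(0).tolist())
save('tray',cv2.resize(im[140:265,235:355],None,fx=5,fy=5,interpolation=cv2.INTER_CUBIC)[:600])
E
```

```text
bearing_mid 0.63 [ 0.5547 -0.2643] ang 122.7 t -0.02 0.021 w -0.02 0.019 boxc [ 555.  -264.1]
plug_mid 0.53 [0.5453 0.1006] ang -179.5 t -0.067 0.066 w -0.057 0.057 boxc [546.1 100.6]
plug_mid 0.51 [ 0.4921 -0.1598] ang -172.2 t -0.032 0.033 w -0.009 0.009 boxc [ 491.4 -159.6]
fitting_mid 0.7 [ 0.458  -0.3885] ang 111.1 t -0.028 0.027 w -0.01 0.01 boxc [ 457.8 -389.2]
blue [ 246  198   49   55 1925] [array([543.2,  97.8]), array([105.7, 122.7]), np.float64(86.3)] [[479.0, 49.0], [601.0, 41.0], [608.0, 147.0], [485.0, 154.0]]
green [ 250  146   48   54 1945] [array([666.7,  89.7]), array([104.7, 122.6]), np.float64(86.2)] [[602.0, 42.0], [724.0, 33.0], [731.0, 138.0], [609.0, 146.0]]
red [294 201   3  51  51] [array([540.1,  41.9]), array([  2.2, 115.8]), np.float64(86.2)] [[482.0, 45.0], [598.0, 37.0], [598.0, 39.0], [482.0, 47.0]]
red0 [332 204   1   2   2] [array([588.3, -44.4]), array([2.3, 0. ]), np.float64(178.7)] [[589.0, -44.0], [589.0, -44.0], [587.0, -44.0], [587.0, -44.0]]
white [ 296  148   54   54 2162] [array([659.3, -25.6]), array([123.8, 123.3]), np.float64(86.3)] [[594.0, -83.0], [717.0, -91.0], [725.0, 32.0], [602.0, 40.0]]
```

View pics/tray.png

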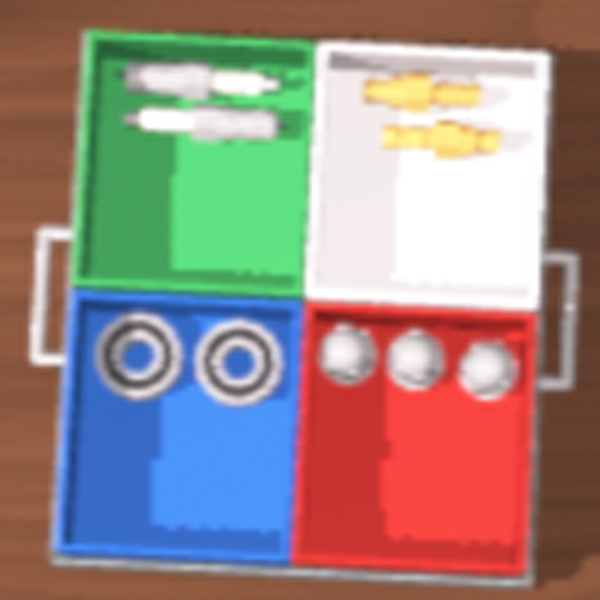

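```bash
cat > go.py <<'E'
from h import *
import sys
def go(x,y,z,yd):
    """tool y direction yd deg (mod 180), pointing down"""
    s=r.get_state(); R0=R.from_quat(s['eef_rot']); best=None
    for k in (0,180):
        a=np.radians(yd+k); yy=np.array([np.cos(a),np.sin(a),0]); zz=np.array([0,0,-1.]); xx=np.cross(yy,zz)
        v=(R0.inv()*R.from_matrix(np.c_[xx,yy,zz])).as_rotvec()
        if best is None or np.linalg.norm(v)<np.linalg.norm(best): best=v
    print('turn',best.round(3),'trans',R0.inv().apply(np.array([x,y,z])-s['tool_pos']).round(4),'q7',s['q'][6].round(2),'t',s['clock'])
if __name__=='__main__': go(*map(float,sys.argv[1:]))
E
python3 go.py .42 .243 .2 86
```

```text
turn [ 0.   -0.   -0.24] trans [-0.3259 -0.2656  0.0577] q7 -0.22 t 0.85
```

Call:
jog_arm --turn '[[0,0,-0.24],[0,0,-0.24],[0,0,-0.24],[0,0,-0.24],[0,0,-0.24],[0,0,-0.24],[0,0,-0.24],[0,0,-0.24],[0,0,-0.24],[0,0,-0.24]]' --translation '[[-0.326,-0.266,0.058],[-0.326,-0.266,0.058],[-0.326,-0.266,0.058],[-0.326,-0.266,0.058],[-0.326,-0.266,0.058],[-0.326,-0.266,0.058],[-0.326,-0.266,0.058],[-0.326,-0.266,0.058],[-0.326,-0.266,0.058],[-0.326,-0.266,0.058]]' --grip '[0.4,0.4,0.4,0.4,0.4,0.4,0.4,0.4,0.4,0.4]' --force 15

```text
clock: 2.1
tool_pos: [0.4193, 0.2443, 0.2]
eef_rot: [0.033, 0.999, 0.001, 0.0]
contact_force: [-0.9, -0.1, 0.1]
opening: 0.602
finger_force: 0.0
```

```bash
python3 - <<'E'
from m import *
P=cams.camera_params('wrist'); im=cams.snapshot('wrist'); save('w1',im); print(P)
for d in models.place_of('wrist','nut_mid'): print(d['p'],d['position'].round(4) if hasattr(d['position'],'round') else d['position'],w2pix('wrist',d['position'],P))
for o in axis('wrist','nut_mid',.03,P=P): print(*o)
E
```

```text
{'fx': 390.93692396588887, 'fy': 390.93692396588887, 'cx': 318.42436262532505, 'cy': 236.53772156280445, 'eye': array([0.35068097, 0.24949239, 0.32691099]), 'orientation': array([-0.09771891, -0.09159353,  0.67663461,  0.72403539])}
0.78 [0.4192, 0.2463, 0.0172] [320.05512829 216.67456913]
nut_mid 0.95 [0.4146 0.2487] ang 164.3 t -0.014 0.013 w -0.012 0.013 boxc [414.6 248.9]
```

View pics/w1.png

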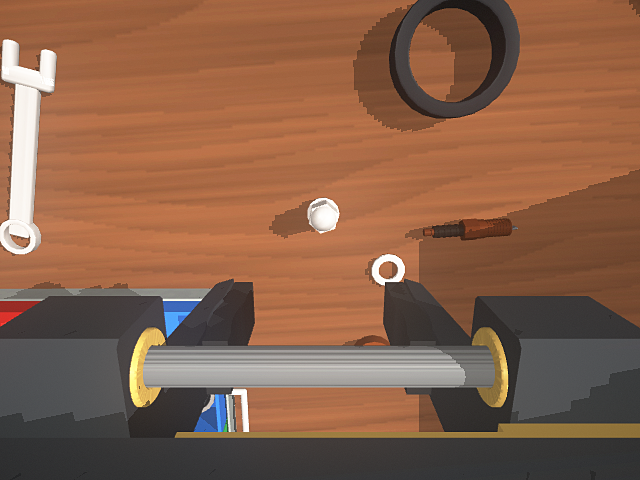

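The nut is at (322,215), with the washer at (388,269) and the sooty plug at (470,230). I'll zoom in to read its hexagon.

```bash
python3 - <<'E'
from h import *
im=cv2.imread('pics/w1.png'); cv2.imwrite('pics/w1c.png',cv2.resize(im[190:240,295:350],None,fx=10,fy=10,interpolation=cv2.INTER_CUBIC))
for z in (.035,.018,.0): print(z,pix2w('wrist',322.5,215,z).round(4))
E
```

```text
0.035 [0.4142 0.2477 0.035 ]
0.018 [0.4179 0.2477 0.018 ]
0.0 [0.4218 0.2476 0.    ]
```

View pics/w1c.png

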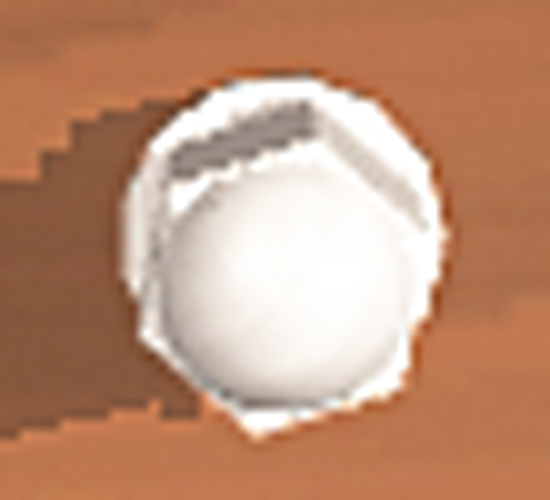

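```bash
python3 go.py .418 .2475 .030 73.6
```

```text
turn [0.001 0.    0.219] trans [0.0016 0.0035 0.1699] q7 0.54 t 2.25
```

Call:
jog_arm --turn '[[0,0,0.22],[0,0,0.22],[0,0,0.22],[0,0,0.22],[0,0,0.22],[0,0,0.22],[0,0,0.22],[0,0,0.22],[0,0,0.22],[0,0,0.22],[0,0,0.22],[0,0,0.22]]' --translation '[[0.002,0.0035,0.05],[0.002,0.0035,0.1],[0.002,0.0035,0.13],[0.002,0.0035,0.155],[0.002,0.0035,0.17],[0.002,0.0035,0.17],[0.002,0.0035,0.17],[0.002,0.0035,0.17],[0.002,0.0035,0.17],[0.002,0.0035,0.17],[0.002,0.0035,0.17],[0.002,0.0035,0.17]]' --grip '[0.4,0.4,0.4,0.4,0.4,0.4,1,1,1,1,1,1]' --force 20

```text
clock: 3.75
tool_pos: [0.4186, 0.2465, 0.0302]
eef_rot: [0.144, 0.99, 0.001, 0.001]
contact_force: [0.4, 0.1, 6.2]
opening: 0.235
finger_force: 20.0
```

```bash
python3 go.py .517 -.006 .15 86.2
```

```text
turn [ 0.001  0.001 -0.223] trans [-0.1665 -0.2137 -0.1199] q7 0.28 t 3.75
```

Call:
jog_arm --turn '[[0,0,0],[0,0,0],[0,0,-0.1],[0,0,-0.22],[0,0,-0.22],[0,0,-0.22],[0,0,-0.22],[0,0,-0.22],[0,0,-0.22],[0,0,-0.22]]' --translation '[[0,0,-0.06],[0,0,-0.12],[-0.035,-0.045,-0.12],[-0.07,-0.09,-0.12],[-0.105,-0.135,-0.12],[-0.14,-0.18,-0.12],[-0.1665,-0.2135,-0.12],[-0.1665,-0.2135,-0.12],[-0.1665,-0.2135,-0.12],[-0.1665,-0.2135,-0.12]]' --grip '[1,1,1,1,1,1,1,1,1,1]'

```text
clock: 5.0
tool_pos: [0.5162, -0.0042, 0.1497]
eef_rot: [0.033, 0.999, 0.0, -0.0]
contact_force: [-0.5, 0.4, -1.4]
opening: 0.237
finger_force: 20.0
```

```bash
python3 - <<'E'
from h import *
P=cams.camera_params('wrist'); im=cams.snapshot('wrist'); save('w2',im)
for n in ['nut_bin_free','bearing_bin_free','fitting_bin_free','plug_bin_free']:
    for d in models.place_of('wrist',n)[:2]: print(n,d['p'],np.round(d['position'],4))
E
python3 go.py .517 -.006 .036 86.2
```

```text
nut_bin_free 0.74 [ 0.5177 -0.0073  0.0051]
bearing_bin_free 0.98 [5.214e-01 9.730e-02 2.000e-04]
fitting_bin_free 0.83 [ 0.6347 -0.0186  0.003 ]
fitting_bin_free 0.57 [ 0.5188 -0.0062  0.0072]
turn [ 0.    -0.    -0.002] trans [-0.0005 -0.0007  0.1137] q7 0.92 t 5.25
```

View pics/w2.png

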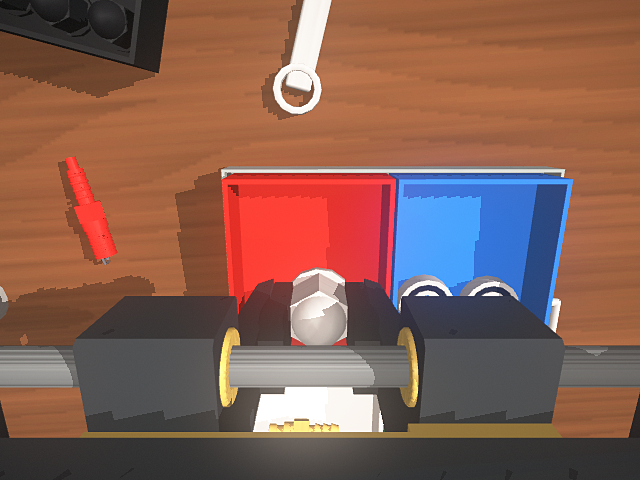

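The nut is held at (320,310) above the red bin (225–395, 180–), so I'll lower it.

Call:
jog_arm --turn '[[0,0,0],[0,0,0],[0,0,0],[0,0,0],[0,0,0]]' --translation '[[0,0,0.05],[0,0,0.085],[0,0,0.1],[0,0,0.11],[0,0,0.112]]' --grip '[1,1,1,1,1]'

```text
clock: 5.88
tool_pos: [0.517, -0.0059, 0.0379]
eef_rot: [0.035, 0.999, 0.0, 0.0]
contact_force: [-0.7, -0.5, -0.9]
opening: 0.238
finger_force: 20.0
```

Next I release the nut, lift, and head for the bearing at (0.556, -0.266).

Call:
jog_arm --turn '[[0,0,0],[0,0,0],[0,0,0],[0,0,0],[0,0,0],[0,0,0],[0,0,0]]' --translation '[[0,0,0.0015],[0,0,0.0015],[0,0,0.0015],[0,0,0.0015],[0,0,-0.05],[0,0,-0.11],[0,0,-0.16]]' --grip '[1,0.55,0.55,0.55,0.55,0.55,0.4]'

```text
clock: 6.75
tool_pos: [0.5167, -0.0061, 0.1999]
eef_rot: [0.035, 0.999, 0.0, 0.0]
contact_force: [0.2, 0.2, -0.4]
opening: 0.539
finger_force: 0.0
```

```bash
python3 go.py .556 -.266 .2 86.2
```

```text
turn [ 0.     0.001 -0.003] trans [-5.740e-02 -2.566e-01 -2.000e-04] q7 0.96 t 6.75
```

Call:
jog_arm --turn '[[0,0,0],[0,0,0],[0,0,0],[0,0,0],[0,0,0],[0,0,0],[0,0,0]]' --translation '[[-0.057,-0.257,0],[-0.057,-0.257,0],[-0.057,-0.257,0],[-0.057,-0.257,0],[-0.057,-0.257,0],[-0.057,-0.257,0],[-0.057,-0.257,0]]' --grip '[0.3,0.3,0.3,0.3,0.3,0.3,0.3]'

```text
clock: 7.62
tool_pos: [0.5559, -0.2635, 0.1978]
eef_rot: [0.033, 0.999, 0.001, -0.0]
contact_force: [0.1, 0.3, 0.1]
opening: 0.705
finger_force: 0.0
```

```bash
python3 - <<'E'
from m import *
P=cams.camera_params('wrist'); im=cams.snapshot('wrist'); save('w3',im)
for n,z in [('bearing_mid',.012),('plug_mid',.01),('fitting_mid',.01)]:
    for d in models.place_of('wrist',n)[:3]: print(n,d['p'],np.round(d['position'],4),w2pix('wrist',d['position'],P).round())
    for o in axis('wrist',n,z,P=P): print(*o)
E
```

```text
bearing_mid 0.75 [ 0.5599 -0.2675  0.0062] [313. 220.]
bearing_mid 0.41 [ 0.6407 -0.0205  0.0092] [602. 292.]
bearing_mid 0.87 [ 0.5546 -0.2649] ang -172.3 t -0.02 0.02 w -0.019 0.019 boxc [ 555.1 -264.7]
plug_mid 0.89 [ 0.4277 -0.2497  0.0062] [324.  45.]
plug_mid 0.64 [ 0.4936 -0.1587  0.0074] [446. 129.]
plug_mid 0.87 [ 0.4299 -0.2516] ang 159.3 t -0.034 0.034 w -0.009 0.009 boxc [ 429.9 -251.4]
plug_mid 0.87 [ 0.494  -0.1626] ang -171.6 t -0.036 0.04 w -0.009 0.009 boxc [ 492.4 -163. ]
fitting_mid 0.67 [ 0.4551 -0.3915  0.0082] [142.  98.]
fitting_mid 0.63 [ 0.4583 -0.3915] ang 111.9 t -0.031 0.028 w -0.01 0.01 boxc [ 458.7 -392.6]
```

View pics/w3.png

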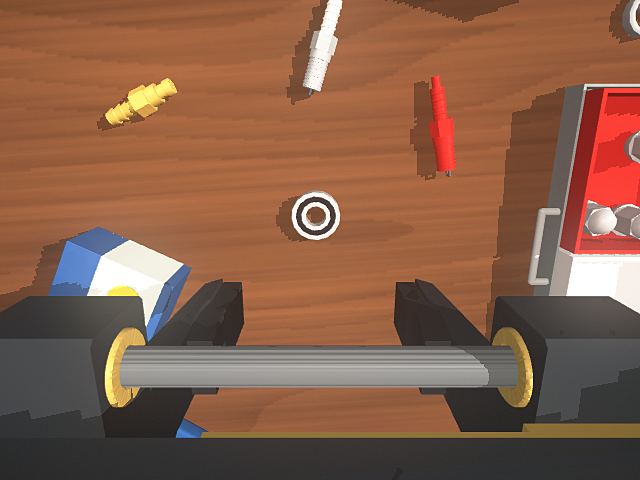

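Bearing at (316,215), fitting at (143,103), white plug at (322,45), and a blue/white box at (120,275). I'll turn the gripper clear of the box.

```bash
python3 go.py .5555 -.265 .022 50
```

```text
turn [ 0.    -0.     0.629] trans [0.0003 0.0006 0.1758] q7 1.45 t 7.975
```

Call:
jog_arm --turn '[[0,0,0.18],[0,0,0.36],[0,0,0.54],[0,0,0.63],[0,0,0.63],[0,0,0.63],[0,0,0.63],[0,0,0.63],[0,0,0.63],[0,0,0.63],[0,0,0.63]]' --translation '[[0,0,0.03],[0,0,0.06],[0,0,0.1],[0,0,0.14],[0,0,0.165],[0,0,0.176],[0,0,0.176],[0,0,0.176],[0,0,0.176],[0,0,0.176],[0,0,0.176]]' --grip '[0.3,0.3,0.3,0.3,0.3,0.3,0.3,1,1,1,1]'

```text
clock: 9.35
tool_pos: [0.5562, -0.2665, 0.0225]
eef_rot: [0.343, 0.939, 0.0, 0.001]
contact_force: [-0.4, 0.6, 6.0]
opening: 0.443
finger_force: 20.0
```

```bash
python3 go.py .522 .098 .15 86.2
```

```text
turn [ 0.     0.001 -0.634] trans [ 0.2608  0.2569 -0.1277] q7 0.87 t 9.35
```

Call:
jog_arm --turn '[[0,0,0],[0,0,0],[0,0,-0.15],[0,0,-0.3],[0,0,-0.45],[0,0,-0.6],[0,0,-0.634],[0,0,-0.634],[0,0,-0.634],[0,0,-0.634],[0,0,-0.634]]' --translation '[[0,0,-0.06],[0,0,-0.128],[0.04,0.04,-0.128],[0.08,0.08,-0.128],[0.12,0.12,-0.128],[0.16,0.16,-0.128],[0.2,0.2,-0.128],[0.24,0.24,-0.128],[0.261,0.257,-0.128],[0.261,0.257,-0.128],[0.261,0.257,-0.128]]' --grip '[1,1,1,1,1,1,1,1,1,1,1]'

```text
clock: 10.72
tool_pos: [0.5216, 0.0965, 0.1495]
eef_rot: [0.034, 0.999, -0.001, -0.0]
contact_force: [0.7, -0.6, -1.1]
opening: 0.444
finger_force: 20.0
```

```bash
python3 go.py .522 .098 .030 86.2
```

```text
turn [-0.002 -0.    -0.001] trans [-0.0004  0.0017  0.1195] q7 0.75 t 10.725
```

Call:
jog_arm --turn '[[0,0,0],[0,0,0],[0,0,0],[0,0,0],[0,0,0],[0,0,0],[0,0,0],[0,0,0],[0,0,0],[0,0,0],[0,0,0]]' --translation '[[0,0.001,0.05],[0,0.001,0.085],[0,0.001,0.105],[0,0.001,0.118],[0,0.001,0.12],[0,0.001,0.12],[0,0.001,0.12],[0,0.001,0.12],[0,0.001,0.08],[0,0.001,0.02],[0,0.001,-0.05]]' --grip '[1,1,1,1,1,1,0.42,0.42,0.42,0.42,0.42]'

```text
clock: 12.1
tool_pos: [0.5212, 0.0992, 0.1941]
eef_rot: [0.033, 0.999, -0.0, -0.0]
contact_force: [0.6, -0.4, -0.0]
opening: 0.582
finger_force: 0.0
```

```bash
python3 go.py .435 -.2515 .2 72
```

```text
turn [-0.    -0.001  0.249] trans [ 0.0631 -0.3555 -0.0058] q7 0.78 t 12.1
```

Call:
jog_arm --turn '[[0,0,0.1],[0,0,0.2],[0,0,0.249],[0,0,0.249],[0,0,0.249],[0,0,0.249],[0,0,0.249],[0,0,0.249],[0,0,0.249]]' --translation '[[0.063,-0.355,-0.006],[0.063,-0.355,-0.006],[0.063,-0.355,-0.006],[0.063,-0.355,-0.006],[0.063,-0.355,-0.006],[0.063,-0.355,-0.006],[0.063,-0.355,-0.006],[0.063,-0.355,-0.006],[0.063,-0.355,-0.006]]' --grip '[0.45,0.45,0.45,0.45,0.45,0.45,0.45,0.45,0.45]'

```text
clock: 13.22
tool_pos: [0.4361, -0.2488, 0.1984]
eef_rot: [0.155, 0.988, 0.0, 0.0]
contact_force: [0.4, 0.5, -0.8]
opening: 0.549
finger_force: 0.0
```

```bash
python3 - <<'E'
from m import *
P=cams.camera_params('wrist'); im=cams.snapshot('wrist'); save('w4',im)
for n,z in [('plug_mid',.009),('fitting_mid',.01)]:
    for d in models.place_of('wrist',n)[:3]: print(n,d['p'],np.round(d['position'],4),w2pix('wrist',d['position'],P).round())
    for o in axis('wrist',n,z,P=P): print(*o)
E
```

```text
plug_mid 0.79 [ 0.4933 -0.1599  0.0079] [438. 246.]
plug_mid 0.56 [ 0.4298 -0.2524  0.0081] [311. 209.]
plug_mid 0.77 [ 0.4276 -0.2509] ang 159.5 t -0.037 0.04 w -0.009 0.009 boxc [ 426.  -250.7]
plug_mid 0.58 [ 0.4937 -0.1624] ang -171.5 t -0.036 0.04 w -0.009 0.009 boxc [ 491.6 -162.8]
fitting_mid 0.77 [ 0.4579 -0.3927  0.0113] [167. 289.]
fitting_mid 0.62 [ 0.4542 -0.3845] ang 108.1 t -0.024 0.022 w -0.011 0.009 boxc [ 454.1 -385.2]
```

View pics/w4.png

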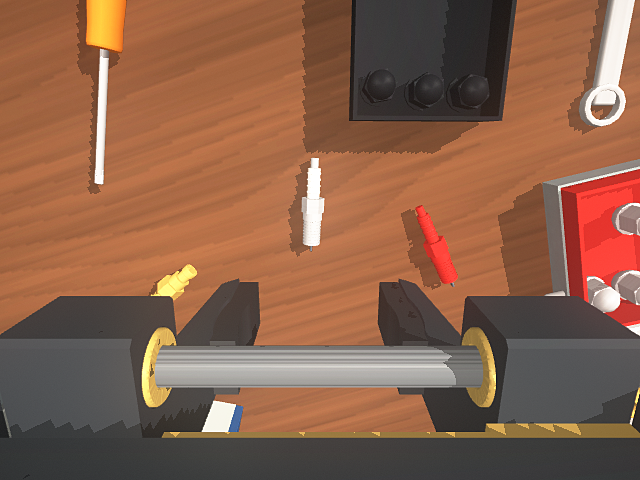

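White plug hexagon at (313,207), axis about 159.5°. The red decoy at (435,245) is clear of the grasp.

```bash
python3 -c "
from h import *
print(pix2w('wrist',313,207,.012),pix2w('wrist',315,160,.006),pix2w('wrist',311,248,.006))"; python3 go.py .428 -.2515 .022 69.5
```

```text
[ 0.42720185 -0.25157554  0.012     ] [ 0.39233721 -0.23851203  0.006     ] [ 0.46154989 -0.2647537   0.006     ]
turn [0.    0.    0.045] trans [ 0.0069 -0.0038  0.1762] q7 1.21 t 13.475
```

Call:
jog_arm --turn '[[0,0,0.045],[0,0,0.045],[0,0,0.045],[0,0,0.045],[0,0,0.045],[0,0,0.045],[0,0,0.045],[0,0,0.045],[0,0,0.045],[0,0,0.045]]' --translation '[[0.007,-0.004,0.05],[0.007,-0.004,0.1],[0.007,-0.004,0.14],[0.007,-0.004,0.165],[0.007,-0.004,0.176],[0.007,-0.004,0.176],[0.007,-0.004,0.176],[0.007,-0.004,0.176],[0.007,-0.004,0.176],[0.007,-0.004,0.176]]' --grip '[0.45,0.45,0.45,0.45,0.45,0.45,1,1,1,1]' --force 25

```text
clock: 14.72
tool_pos: [0.4278, -0.2525, 0.0227]
eef_rot: [0.179, 0.984, -0.0, 0.0]
contact_force: [0.1, 0.3, 3.5]
opening: 0.181
finger_force: 25.0
```

```bash
python3 go.py .647 .089 .15 -3.8
```

```text
turn [1.000e-03 1.000e-03 1.277e+00] trans [-0.085   0.3968 -0.1272] q7 0.98 t 14.725
```

Call:
jog_arm --turn '[[0,0,0],[0,0,0],[0,0,0.18],[0,0,0.36],[0,0,0.54],[0,0,0.72],[0,0,0.9],[0,0,1.08],[0,0,1.26],[0,0,1.277],[0,0,1.277],[0,0,1.277],[0,0,1.277],[0,0,1.277]]' --translation '[[0,0,-0.06],[0,0,-0.127],[-0.01,0.04,-0.127],[-0.02,0.09,-0.127],[-0.03,0.14,-0.127],[-0.04,0.19,-0.127],[-0.05,0.24,-0.127],[-0.06,0.29,-0.127],[-0.07,0.34,-0.127],[-0.08,0.38,-0.127],[-0.085,0.397,-0.127],[-0.085,0.397,-0.127],[-0.085,0.397,-0.127],[-0.085,0.397,-0.127]]' --grip '[1,1,1,1,1,1,1,1,1,1,1,1,1,1]'

```text
clock: 16.48
tool_pos: [0.6462, 0.0875, 0.1492]
eef_rot: [0.731, 0.683, -0.001, 0.0]
contact_force: [0.1, 0.1, 0.6]
opening: 0.187
finger_force: 25.0
```

```bash
python3 - <<'E'
from h import *
P=cams.camera_params('wrist'); im=cams.snapshot('wrist'); save('w5',im)
for n in ['plug_bin_free','fitting_bin_free','bearing_bin_free','plug_mid']:
    for d in models.place_of('wrist',n)[:2]: print(n,d['p'],np.round(d['position'],4))
E
python3 go.py .647 .089 .03 -3.8
```

```text
plug_bin_free 0.74 [0.6478 0.0888 0.0065]
bearing_bin_free 0.87 [0.5209 0.0973 0.0039]
plug_mid 0.92 [0.6504 0.0864 0.1357]
turn [-0. -0. -0.] trans [0.0002 0.0003 0.1193] q7 -0.24 t 16.725
```

View pics/w5.png

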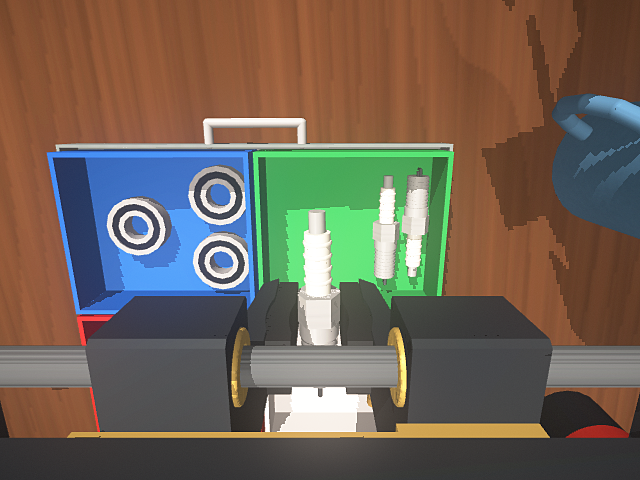

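Bearing is in the blue bin at (138,225). The plug is held over the free half of the green bin (318,280), next to the samples at (385–415,230).

Call:
jog_arm --turn '[[0,0,0],[0,0,0],[0,0,0],[0,0,0],[0,0,0],[0,0,0],[0,0,0],[0,0,0],[0,0,0],[0,0,0],[0,0,0]]' --translation '[[0,0,0.05],[0,0,0.085],[0,0,0.105],[0,0,0.118],[0,0,0.121],[0,0,0.121],[0,0,0.121],[0,0,0.121],[0,0,0.08],[0,0,0.02],[0,0,-0.05]]' --grip '[1,1,1,1,1,1,0.7,0.7,0.7,0.7,0.6]'

```text
clock: 18.1
tool_pos: [0.6465, 0.0892, 0.1935]
eef_rot: [0.73, 0.683, -0.0, -0.0]
contact_force: [0.3, -0.5, -0.1]
opening: 0.39
finger_force: 0.0
```

```bash
python3 go.py .457 -.391 .2 21
```

```text
turn [-0.    -0.    -0.433] trans [-0.4917 -0.1575 -0.0065] q7 -0.24 t 18.1
```

Call:
jog_arm --turn '[[0,0,-0.1],[0,0,-0.2],[0,0,-0.3],[0,0,-0.433],[0,0,-0.433],[0,0,-0.433],[0,0,-0.433],[0,0,-0.433],[0,0,-0.433],[0,0,-0.433],[0,0,-0.433],[0,0,-0.433]]' --translation '[[-0.492,-0.1575,-0.006],[-0.492,-0.1575,-0.006],[-0.492,-0.1575,-0.006],[-0.492,-0.1575,-0.006],[-0.492,-0.1575,-0.006],[-0.492,-0.1575,-0.006],[-0.492,-0.1575,-0.006],[-0.492,-0.1575,-0.006],[-0.492,-0.1575,-0.006],[-0.492,-0.1575,-0.006],[-0.492,-0.1575,-0.006],[-0.492,-0.1575,-0.006]]' --grip '[0.45,0.45,0.45,0.45,0.45,0.45,0.45,0.45,0.45,0.45,0.45,0.45]'

```text
clock: 19.6
tool_pos: [0.4587, -0.3889, 0.1978]
eef_rot: [0.565, 0.825, 0.001, -0.0]
contact_force: [-0.2, 0.1, -0.0]
opening: 0.547
finger_force: 0.0
```

```bash
python3 - <<'E'
from m import *
P=cams.camera_params('wrist'); im=cams.snapshot('wrist'); save('w6',im)
n='fitting_mid'
for d in models.place_of('wrist',n)[:3]: print(n,d['p'],np.round(d['position'],4),w2pix('wrist',d['position'],P).round())
for o in axis('wrist',n,.01,P=P): print(*o)
E
```

```text
fitting_mid 0.95 [ 0.4593 -0.39    0.0089] [319. 217.]
```

View pics/w6.png

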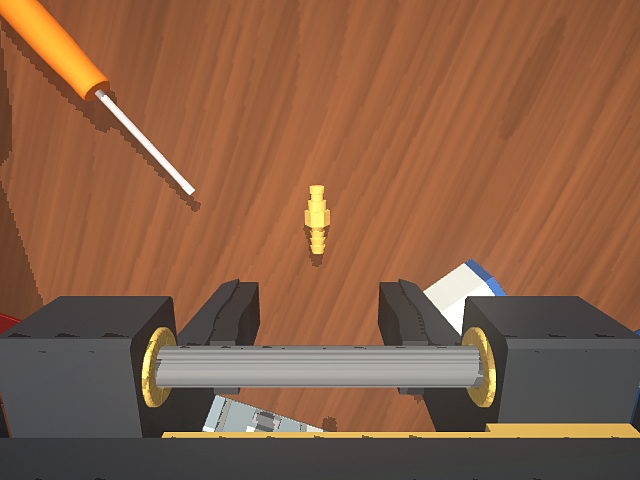

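```bash
python3 - <<'E'
from h import *
s=r.get_state(); P6=cams.camera_params('wrist')
# w3 camera pose from tool-relative transform (tool at .5555,-.265,.198 , y dir 86.2)
T=R.from_quat(s['eef_rot']); rel=T.inv().apply(P6['eye']-s['tool_pos']); relR=T.inv()*R.from_quat(P6['orientation'])
T3=R.from_quat([.033,.999,.001,0]); P3=dict(P6); P3['eye']=T3.apply(rel)+np.array([.5555,-.2645,.1978]); P3['orientation']=(T3*relR).as_quat()
print('check bearing',pix2w('',316,215,.012,P3))
for z in (.02,.03,.04,.05,.06,.07): print(z,pix2w('',190,266,z,P3).round(3),pix2w('',470,262,z,P6).round(3))
c=np.array([.459,-.390]);y=np.array([.934,.358]);x=np.array([-.358,.934])
print([(c+.0935*y+k*.0375*x).round(3) for k in(-1,1)], pix2w('',317,217,.013,P6), pix2w('',317,186,.008,P6), pix2w('',318,253,.007,P6))
E
python3 go.py .4585 -.3905 .023 20.5
```

```text
check bearing [ 0.5544301  -0.26654391  0.012     ]
0.02 [ 0.589 -0.373  0.02 ] [ 0.587 -0.38   0.02 ]
0.03 [ 0.585 -0.369  0.03 ] [ 0.582 -0.378  0.03 ]
0.04 [ 0.582 -0.366  0.04 ] [ 0.577 -0.376  0.04 ]
0.05 [ 0.579 -0.362  0.05 ] [ 0.572 -0.374  0.05 ]
0.06 [ 0.575 -0.358  0.06 ] [ 0.567 -0.373  0.06 ]
0.07 [ 0.572 -0.355  0.07 ] [ 0.562 -0.371  0.07 ]
[array([ 0.56 , -0.392]), array([ 0.533, -0.322])] [ 0.45660608 -0.39110089  0.013     ] [ 0.44774727 -0.36812781  0.008     ] [ 0.46914296 -0.42136774  0.007     ]
turn [ 0.    -0.     0.011] trans [-0.0006  0.0003  0.1747] q7 0.82 t 19.75
```

Fitting at (317,217), lined up with the gripper. The box corner at (470,262) is about 40 mm high or less, which is below the gripper body.

Call:
jog_arm --turn '[[0,0,0],[0,0,0],[0,0,0],[0,0,0],[0,0,0],[0,0,0],[0,0,0],[0,0,0],[0,0,0],[0,0,0]]' --translation '[[-0.001,0,0.05],[-0.001,0,0.1],[-0.001,0,0.14],[-0.001,0,0.165],[-0.001,0,0.175],[-0.001,0,0.175],[-0.001,0,0.175],[-0.001,0,0.175],[-0.001,0,0.175],[-0.001,0,0.175]]' --grip '[0.45,0.45,0.45,0.45,0.45,0.45,1,1,1,1]' --force 25

```text
clock: 21.0
tool_pos: [0.458, -0.3925, 0.0234]
eef_rot: [0.566, 0.824, 0.0, 0.001]
contact_force: [0.1, 0.6, 4.5]
opening: 0.214
finger_force: 25.0
```

```bash
python3 go.py .639 -.016 .15 -3.8
```

```text
turn [0.001 0.001 0.433] trans [ 0.2863  0.3041 -0.1267] q7 0.77 t 21.0
```

Call:
jog_arm --turn '[[0,0,0],[0,0,0],[0,0,0.1],[0,0,0.2],[0,0,0.3],[0,0,0.433],[0,0,0.433],[0,0,0.433],[0,0,0.433],[0,0,0.433],[0,0,0.433],[0,0,0.433],[0,0,0.433]]' --translation '[[0,0,-0.06],[0,0,-0.127],[0.035,0.037,-0.127],[0.07,0.075,-0.127],[0.105,0.112,-0.127],[0.14,0.15,-0.127],[0.175,0.187,-0.127],[0.21,0.225,-0.127],[0.245,0.26,-0.127],[0.286,0.304,-0.127],[0.286,0.304,-0.127],[0.286,0.304,-0.127],[0.286,0.304,-0.127]]' --grip '[1,1,1,1,1,1,1,1,1,1,1,1,1]'

```text
clock: 22.62
tool_pos: [0.638, -0.0185, 0.1496]
eef_rot: [0.731, 0.682, -0.001, 0.0]
contact_force: [0.2, 0.0, -0.0]
opening: 0.21
finger_force: 25.0
```

```bash
python3 - <<'E'
from h import *
P=cams.camera_params('wrist'); im=cams.snapshot('wrist'); save('w7',im)
for n in ['fitting_bin_free','plug_bin_free','fitting_mid','plug_mid']:
    for d in models.place_of('wrist',n)[:3]: print(n,d['p'],np.round(d['position'],4))
E
python3 go.py .638 -.016 .03 -3.8
```

```text
fitting_bin_free 0.6 [ 0.638  -0.0161  0.0056]
plug_bin_free 0.72 [0.6443 0.0905 0.0085]
fitting_mid 0.86 [ 0.6382 -0.0176  0.1358]
turn [-0.     0.    -0.001] trans [ 0.001  -0.0005  0.1198] q7 -0.07 t 22.875
```

View pics/w7.png

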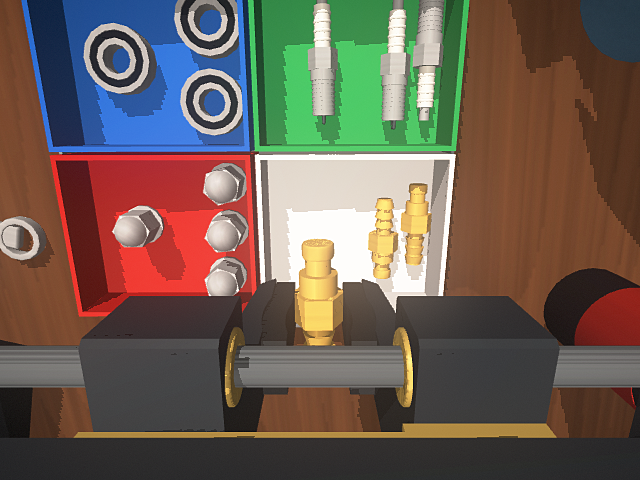

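Nut (135,228), bearing (118,58) and plug (322,65) are all in their bins. The fitting hangs over the free half of the white bin (318,290), so I'll lower it and let go.

Call:
jog_arm --turn '[[0,0,0],[0,0,0],[0,0,0],[0,0,0],[0,0,0],[0,0,0],[0,0,0],[0,0,0],[0,0,0],[0,0,0],[0,0,0],[0,0,0],[0,0,0]]' --translation '[[0.001,0,0.05],[0.001,0,0.085],[0.001,0,0.105],[0.001,0,0.118],[0.001,0,0.121],[0.001,0,0.121],[0.001,0,0.121],[0.001,0,0.121],[0.001,0,0.08],[0.001,0,0.02],[0.02,0,-0.05],[0.07,-0.05,-0.05],[0.11,-0.09,-0.05]]' --grip '[1,1,1,1,1,1,0.68,0.68,0.68,0.68,0.68,0.68,0.68]'

```text
clock: 24.5
tool_pos: [0.5595, 0.0973, 0.2015]
eef_rot: [0.73, 0.683, 0.002, 0.001]
contact_force: [-0.2, 1.5, -0.0]
opening: 0.324
finger_force: 0.0
```

```bash
python3 - <<'E'
from h import *
im=cams.snapshot('scene'); save('s2',cv2.resize(im[190:380,270:520],None,fx=3,fy=3)); print(r.get_state()['tool_pos'],r.get_state()['clock'])
for n in ['fitting_mid','plug_mid','nut_mid','bearing_mid']:
    for d in models.place_of('scene',n)[:5]: print(n,round(d['p'],2),np.round(d['position'],3))
E
```

```text
[0.55141601 0.10640999 0.20043354] 24.55
fitting_mid 0.63 [ 0.638 -0.017  0.013]
plug_mid 0.81 [0.645 0.092 0.016]
plug_mid 0.81 [ 0.493 -0.162  0.008]
nut_mid 0.53 [0.521 0.    0.027]
bearing_mid 0.72 [0.522 0.096 0.011]
```

View pics/s2.png

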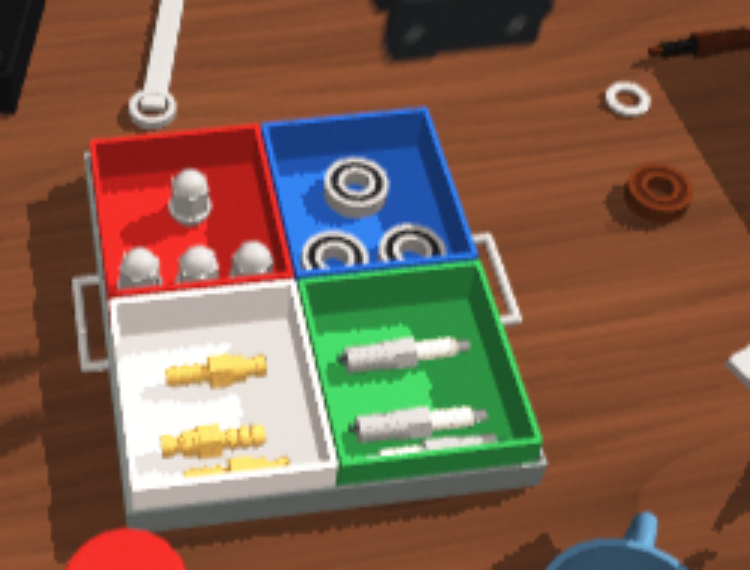

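All four good parts lie in their bins: nut (190,197), bearing (357,187), fitting (217,370), plug (405,352). The rusty bearing and sooty plug haven't moved, so I'm handing in.

```bash
python3 -c "
from plant import r
print(r.finish_job())"
```

```text
the job is handed in; nothing more can be done
None
```

I handed the job in at about 25 s on the robot's clock. The last picture shows the bearing, plug, nut and fitting each in its own bin, plug and fitting lying down, and the rusty bearing and sooty plug untouched; no verdict came back.

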